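# Fetch a sample cup from between the reagent bottles

## Task

Put a clean sample cup on the balance: move the two reagent bottles out of the grey carrier into the white spill tray, ease only the top cup off the stack between them (a small twist while lifting helps) and stand it upright in the middle of the balance pan. Then put each bottle back upright in the same carrier compartment that it came from, leaving the timer and the blue-lidded tub where they are.

Things in the scene. Friction and masses are not known exactly. Their poses are not given: they have to be found in the camera images.
- red_bottle: glass reagent bottle with a red screw cap, 140 mm tall, body 68 mm in diameter, shoulder narrowing to the neck; the cap is 36 mm in diameter, from 114 to 140 mm above the foot, and is the place to grip from above. 0.25 kg. Origin: centre of the foot, z up. At the start it stands in one of the carrier's two bottle compartments
- blue_bottle: the same kind of bottle with a blue screw cap, same sizes, 0.25 kg. Origin: centre of the foot, z up. At the start it stands in the other bottle compartment
- cup: the top one of two nested white plastic cups: 44 mm tall, 30 g; upper half a collar 60 mm wide and 22 mm high (grip here), lower half tapering from 51 to 41 mm. It is nested in an identical cup, with only its collar standing out above that cup's rim; it sits loosely, and a small twist while lifting keeps the lower cup from following. Origin: centre of its foot, z up
- carrier: grey open carrier, fixed, 88 (its x) by 238 mm (its y), walls 75 mm high, 3 mm thick, floor 4 mm thick. The two nested cups stand in its middle, top rim 70 mm above the bench; bottle compartments, 82 by 80 mm, are centred at y = +76 and -76 mm, behind dividers 30 mm high. No room for fingers beside the cups until the bottles are out. Origin: centre of the underside, on the bench
- tray: low white spill tray, fixed, 94 mm (its x) by 160 mm (its y), lip 14 mm high, floor 5 mm above the bench; both bottles fit side by side along y, about 76 mm apart. Origin: centre of the underside, on the bench
- balance: small white bench balance, fixed, with a round steel pan 84 mm in diameter whose top is 40 mm above the bench. Origin: on the bench under the middle of the pan; its display is on its -x side
- lab_timer: light grey bench timer with coloured keys, 62 x 68 x 20 mm, loose, to be left alone. Origin: centre of the underside
- blue_tub: white screw-top tub with a blue lid, 54 mm in diameter, 48 mm tall, loose, to be left alone. Origin: centre of the underside
Not all that is in view belongs to the job. What is shaped like the cup but pink or yellow is not meant.

How it is judged (in metres and radians):
On the way, in this order (a step that is already met when the one before it is completed fails the run):
1. both bottles stand upright in the spill tray, the cup still on its stack (z of red_bottle in the frame of tray between 0 and 0.01 m and x of red_bottle in the frame of tray between -0.035 and 0.035 m and y of red_bottle in the frame of tray between -0.07 and 0.07 m and z of blue_bottle in the frame of tray between 0 and 0.01 m and x of blue_bottle in the frame of tray between -0.035 and 0.035 m and y of blue_bottle in the frame of tray between -0.07 and 0.07 m and angle between each of red_bottle, blue_bottle's own z axis and vertical below 0.1 rad and distance of cup from where it was at the start of the episode below 0.015 m), for 0.2 s.
2. the cup stands upright on the balance pan, both bottles still in the tray (horizontal distance between cup and balance below 0.015 m and z of cup in the frame of balance between 0.036 and 0.045 m and angle between cup's own z axis and vertical below 0.1 rad and horizontal distance between each of red_bottle, blue_bottle and tray below 0.08 m), for 0.2 s.
At the end, for the whole second after the job is handed in: The one cup stands upright and at rest directly on the balance pan, within 15 mm of its middle; the red-capped and the blue-capped bottle stand upright and at rest on the carrier's floor, each in the compartment it came from (within 22 mm of where it stood) (horizontal distance between cup and balance below 0.015 m and z of cup in the frame of balance between 0.036 and 0.045 m and angle between each of cup, red_bottle, blue_bottle's own z axis and vertical below 0.1 rad and distance of each of red_bottle, blue_bottle from where it was at the start of the episode below 0.022 m and linear speed of each of cup, red_bottle, blue_bottle below 0.02 m/s); the robot touches nothing.
It fails at once if a bottle is tipped over (angle between any of red_bottle, blue_bottle's own z axis and vertical above 0.6 rad).
It fails at once if the timer or the tub is pushed out of its place (more than 20 mm) (distance of any of lab_timer, blue_tub from where it was at the start of the episode above 0.02 m).
It also fails if it takes over 110 s, if anything falls off the work surface, if the arm or the gripper's body presses on something with over 40 N, if the wrist force passes 120 N, or if a joint passes its speed limit or range.

## Robot

A 6-joint arm with a two-finger parallel gripper is mounted at the origin on a cart in front of the work surface, level with it; the furniture and walls round the work are solid. World frame = base frame: x ahead of the robot, y to its left, z up, the work surface at z = 0. Lengths are in mm, angles in degrees, forces in N, time in s.
With the tool pointing down it reaches from about 350 to 850 mm from the base axis. Payload 8.1 kg.
Tool frame: the origin (TCP) lies midway between the tips of the shut fingers; the grasp point (between the pads) lies 19 mm behind it (r.grip_point_offset is the distance from the TCP to the grasp point, in mm); z points along the fingers, y is the line along which they close (so a half turn about z gives the same grasp; the last joint's range is limited). The gripper opens to 85 mm and grips with 20 to 120 N. Pads are 22 mm wide; open, the fingers measure 114 mm over their backs; the gripper's body (76 mm by 85 mm) begins 54 mm behind the grasp point. The pads swing forward as they close: fully open they stand 13 mm farther back than shut.
Start: joints at [-77.258, 7.471, 85.268, -0, 87.261, -4.893], TCP at [181.798, -571.8, 231.292] pointing down, gripper open.
Joint ranges: [-169.43, 169.43], [-51.17, 129.36], [1.28, 143.12], [-76.62, 256.62], [0, 156.53], [-152.29, 152.29]. Speed limits (degrees/s): [136.94, 136.94, 159.86, 180, 180, 180].

## Interface

Orientations are given as [roll, pitch, yaw] about the fixed x, y, z axes, in that order (R = Rz(yaw) Ry(pitch) Rx(roll)).
In Python, from bench import r gives the robot as it stands.
- The arm moves only by the shell command python3 -m inch 'ROWS' [FORCE]. ROWS is JSON, one flat list of numbers, 7 for each row, row after row: the shift along the world's x, y, z in m, then the turn, a rotation vector about the world's x, y, z in degrees, then the closure in counts, from 0 (fully open) to 255 (shut). A call has 1 to 10 rows; each row shifts and turns the commanded pose from where the row before left it; what a row does not reach is not made up. A row lasts 1/10 s, in which the tool goes at most 50 mm and 8.59 degrees, less where a joint would pass 70% of its speed; a pose out of reach is approached as far as the arm can. A call with a gripper value outside its range is refused whole. The fingers move at their own pace and stop on an object; FORCE is the grip in N (left out, the last holds). Time passes only in rows, so rows that do not move let the fingers close. It gives the time, the measured TCP pose, the force and the opening at its end, in the units of the state.
- r.sense(): the state, without advancing time (a new reading comes with each control period).
- r.snapshot(name): name is "scene" or "top" or "wrist"; returns (picture, depth): 384x512x3 uint8, red, green, blue; 384x512 float32, mm along the optical axis (not along the pixel's ray), 0 where there is no reading.
- r.get_calibration(name): a dict with "fovy" (degrees; the focal length in pixels is half the picture's height over the tangent of half this angle, whatever the lens; pixels are square), "cx", "cy" (the principal point, pixels), "position" and "rotation" of the camera in the world; the wrist camera has in their place "tool_from_camera" (4x4, takes a point from camera to tool coordinates, whose origin is the TCP and whose axes are the flange's). Camera axes: x right, y up, looking along -z (the intrinsics and any distortion apply to the point x, -y, -z); pixel columns grow to the right and rows downward; lengths in mm; the calibration is good to about 2 mm. A picture is of the moment at which its call begins: read the wrist's pose just before it. get_calibration takes no time and is no camera call.
- r.hand_in(): hands the job in, once; it reports no verdict.
The state is a dict: "time": time; "joint_pos": joint angles; "qd": joint speeds; "joint_efforts": joint torques, N m; "tool_pos": TCP position; "tcp_rot": TCP orientation; "ft_force": force on the tool from outside, world axes, zero at the start; "wrist_torque": the same for the moment, N m; "finger_gap": finger opening in mm.
Only numpy, scipy, OpenCV 4.12 (cv2) and the standard library are available. Lean on these libraries where they do the work, as an engineer would, in place of code of your own. Each camera call takes 0.05 s, during which the arm holds its last target. There are 200 camera calls.

## Working session

There is one attempt and no reset: what is moved stays moved. The work goes in short steps, Python scripts to look and compute and a shell command to move; the robot and the scene stay as the last step left them, time stands still between calls to the robot, and variables do not carry over. Pictures are saved under pics/ and viewed, on a budget of 14 in all, crops included, one or two more only if the job needs it, and the job is handed in when it is done.

```bash
ls; mkdir -p pics; cat > h.py <<'E'
import numpy as np, cv2
from bench import r
def cam(n):
    c=r.get_calibration(n); f=192/np.tan(np.radians(c['fovy'])/2)
    return c,f
def R_of(rpy):
    from scipy.spatial.transform import Rotation as R
    return R.from_euler('xyz',rpy,degrees=True).as_matrix()
def pose(n,s=None):
    c,f=cam(n)
    if 'position' in c: return np.array(c['rotation']).reshape(3,3),np.array(c['position']),c,f
    s=s or r.sense(); T=np.array(c['tool_from_camera']); Rt=R_of(s['tcp_rot'])
    return Rt@T[:3,:3],Rt@T[:3,3]+np.array(s['tool_pos']),c,f
def cloud(n,d,s=None):
    Rm,p,c,f=pose(n,s); v,u=np.mgrid[:d.shape[0],:d.shape[1]]
    P=np.stack([(u-c['cx'])/f*d,-(v-c['cy'])/f*d,-d],-1)
    return P@Rm.T+p
def onplane(n,u,v,z,s=None):
    Rm,p,c,f=pose(n,s); d=Rm@np.array([(u-c['cx'])/f,-(v-c['cy'])/f,-1]); return p+d*(z-p[2])/d[2]
E
python3 - <<'E'
from h import *
for n in ('scene','top'):
    im,d=r.snapshot(n); cv2.imwrite(f'pics/{n}0.png',im[...,::-1]); np.save(f'{n}0.npy',d); print({k:v for k,v in r.get_calibration(n).items()})
print(r.get_calibration('wrist')); print(r.sense())
E
```

```text
pics
{'fovy': 55.359957430199444, 'cx': 253.16110785110374, 'cy': 193.7842123801484, 'position': array([-16.81911617, 820.64446414, 586.98537514]), 'rotation': array([  52.09800265,    0.68678115, -139.69875514])}
{'fovy': 47.190976954889564, 'cx': 259.97738674988705, 'cy': 196.15998320068638, 'position': array([ 216.34591133,  281.72427868, 1123.79305461]), 'rotation': array([ 11.63045292,   0.30498351, -90.39219363])}
{'fovy': 58.8184315646471, 'cx': 256.500677181693, 'cy': 185.89156360338632, 'tool_from_camera': array([[-6.58419285e-04,  9.52143518e-01,  3.05650599e-01,
         7.81786286e+01],
       [ 9.99999778e-01,  5.96321338e-04,  2.96533503e-04,
        -4.95526648e-01],
       [ 1.00076479e-04,  3.05650726e-01, -9.52143699e-01,
        -1.42545694e+02],
       [ 0.00000000e+00,  0.00000000e+00,  0.00000000e+00,
         1.00000000e+00]])}
{'time': 0.1, 'joint_pos': array([-7.72554678e+01,  7.51261487e+00,  8.53256649e+01,  1.59774731e-04,
        8.72621398e+01, -4.89526278e+00]), 'qd': array([ 0.02151208, -0.17722718, -0.20925012, -0.01247194, -0.01203177,
        0.00037987]), 'joint_efforts': array([ 3.51540157e-04, -5.70952606e+01, -5.01943731e+01, -2.04593116e-04,
        8.14295083e-03,  1.16637264e-05]), 'tool_pos': array([ 181.70421763, -571.27894137,  230.30506269]), 'tcp_rot': array([-1.79899960e+02, -8.72824726e-03,  1.76397796e+01]), 'ft_force': array([ 0.22360571, -0.3068587 ,  0.35823991]), 'wrist_torque': array([ 0.01317477, -0.04040038, -0.03171166]), 'finger_gap': 85.50280769339916}
```

View pics/top0.png

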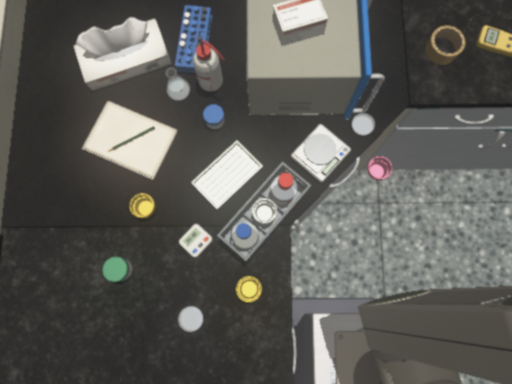

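View pics/scene0.png

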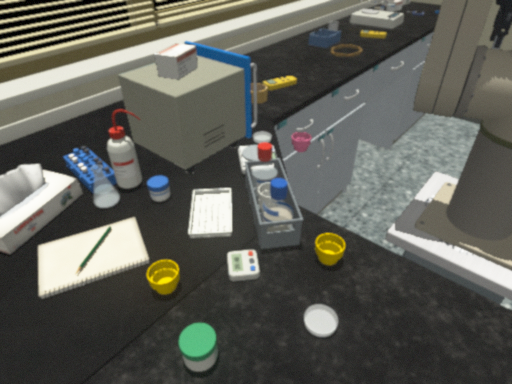

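Top view: the carrier runs diagonally from (240,240) to (290,180). The blue cap is at (243,231), the red cap at (286,181) and the cup at (264,211). The tray is at (227,175), the balance pan at (320,149), the timer at (195,240) and the blue-lidded tub at (213,116). The scene view agrees. The big grey box stands close behind the balance.

```bash
sed -i "s/return np.array(c\['rotation'\]).reshape(3,3)/return R_of(c['rotation'])/" h.py
python3 - <<'E'
from h import *
im=cv2.imread('pics/top0.png'); d=np.load('top0.npy'); P=cloud('top',d); Z=P[...,2]
print('bench z', [np.round(P[v,u],0).tolist() for u,v in ((100,200),(300,210),(240,350))])
hsv=cv2.cvtColor(im,cv2.COLOR_BGR2HSV); H,S,V=cv2.split(hsv)
def rep(n,m,box):
    x0,y0,x1,y1=box; k=np.zeros_like(m,np.uint8); k[y0:y1,x0:x1]=m[y0:y1,x0:x1]
    N,l,st,ce=cv2.connectedComponentsWithStats(k); i=1+st[1:,4].argmax(); mm=l==i
    z=np.median(Z[mm]); (cx,cy),(w,h),a=cv2.minAreaRect(np.argwhere(mm)[:,::-1].astype(np.float32))
    pts=cv2.boxPoints(((cx,cy),(w,h),a)); zz=z
    W=[onplane('top',u,v,zz)[:2].round(1).tolist() for u,v in pts]
    print(n,'n',mm.sum(),'z',round(float(z),1),'med',np.median(P[mm],0).round(1),'mean',P[mm].mean(0).round(1),'rect',W)
    return mm
rep('red',(((H<8)|(H>172))&(S>120)&(Z>100)),(265,165,305,205))
rep('blue',((H>100)&(H<130)&(S>120)&(Z>100)),(225,215,262,250))
rep('cup',((Z>55)&(Z<85)&(S<60)&(V>120)),(250,195,280,225))
rep('tray',((V>150)&(Z<40)),(185,135,268,212))
rep('pan',((Z>30)&(Z<60)),(285,118,355,185))
rep('pan2',((Z>36)&(Z<46)&(V<215)),(300,130,342,168))
rep('carrier',((Z>65)&(Z<85)),(210,155,315,265))
rep('tub',((H>100)&(H<130)&(S>100)),(198,100,230,132))
rep('timer',(V>150),(175,220,215,260))
for n,b in (('box',(245,0,385,116)),):
    x0,y0,x1,y1=b; q=P[y0:y1,x0:x1].reshape(-1,3); q=q[q[:,2]>150]; print(n,q.min(0),q.max(0))
cv2.imwrite('pics/top0b.png',cv2.resize(im[100:270,170:400],None,fx=3.4,fy=3.4,interpolation=cv2.INTER_CUBIC))
E
```

```text
bench z [[440.0, 703.0, 3.0], [410.0, 183.0, -0.0], [65.0, 338.0, -3.0]]
red n 158 z 144.0 med [455.8 227.6 144. ] mean [455.9 227.1 144. ] rect [[445.2, 246.0], [476.3, 235.4], [466.6, 208.0], [435.6, 218.7]]
blue n 121 z 144.0 med [339.1 324.1 144. ] mean [339.5 323.5 144. ] rect [[352.3, 335.4], [352.1, 310.7], [325.1, 310.7], [325.3, 335.3]]
cup n 115 z 69.1 med [406.4 276.5  69.1] mean [401.  277.1  67. ] rect [[426.5, 305.4], [426.1, 249.2], [366.9, 250.0], [367.3, 305.6]]
tray n 2382 z 3.9 med [507.1 374.4   3.9] mean [506.7 373.5   5.3] rect [[486.3, 468.4], [605.5, 347.0], [528.6, 278.2], [412.4, 399.3]]
pan n 1225 z 38.7 med [561.9 135.8  38.7] mean [562.2 135.4  37.8] rect [[549.9, 202.3], [631.4, 128.2], [569.0, 66.5], [489.3, 140.6]]
pan2 n 214 z 40.2 med [586.  135.5  40.2] mean [586.  135.3  40.3] rect [[600.2, 170.9], [599.6, 98.4], [569.8, 99.6], [570.4, 171.7]]
carrier n 703 z 76.2 med [399.6 278.2  76.2] mean [399.2 277.4  75.9] rect [[336.6, 392.2], [522.9, 232.9], [457.8, 162.2], [275.9, 322.0]]
tub n 299 z 48.2 med [658.3 406.8  48.2] mean [657.8 406.6  50. ] rect [[657.1, 440.4], [694.3, 405.8], [657.9, 371.5], [621.1, 406.0]]
timer n 616 z 17.9 med [332.5 449.9  17.9] mean [332.3 449.6  21.2] rect [[328.0, 495.1], [378.5, 450.5], [337.3, 405.0], [287.6, 449.7]]
box [216.34591133  12.68544289 150.0018429 ] [ 897.68620529  314.3076199  1123.79305461]
```

View pics/top0b.png

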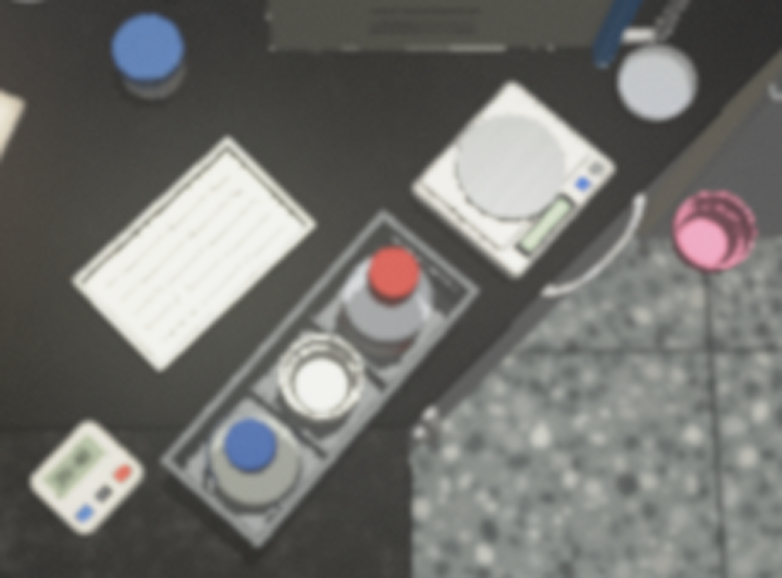

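The points fit the given sizes: the caps are 151 mm apart at z 144, the carrier centre is about (398,276) and the tray centre about (508,373). I'll fly over the bottles, using yaw about 80 so the fingers clear the neighbouring cap in the tray.

```bash
python3 -m inch '[0.03,0.034,0.004,0,0,6.2,0,0.03,0.034,0.004,0,0,6.2,0,0.03,0.034,0.004,0,0,6.2,0,0.03,0.034,0.004,0,0,6.2,0,0.03,0.034,0.004,0,0,6.2,0,0.03,0.034,0.004,0,0,6.2,0,0.03,0.034,0.004,0,0,6.2,0,0.03,0.034,0.004,0,0,6.2,0,0.01,0.04,0,0,0,6.4,0,0.01,0.04,0,0,0,6.4,0]' 
python3 -m inch '[0.01,0.04,0.002,0,0,0,0,0.01,0.04,0.002,0,0,0,0,0.01,0.04,0.002,0,0,0,0,0.01,0.04,0.002,0,0,0,0,0,0.045,0,0,0,0,0,0,0.045,0,0,0,0,0,-0.01,0.045,0,0,0,0,0,-0.01,0.045,0,0,0,0,0,-0.01,0.03,0,0,0,0,0,0,0,0,0,0,0,0]'
python3 - <<'E'
from h import *
im=cv2.imread('pics/scene0.png'); d=np.load('scene0.npy'); P=cloud('scene',d); Z=P[...,2]
H,S,V=cv2.split(cv2.cvtColor(im,cv2.COLOR_BGR2HSV))
for n,m,b in (('red',((H<8)|(H>172))&(S>120),(250,135,285,165)),('blue',(H>100)&(H<130)&(S>120),(265,170,295,210))):
    x0,y0,x1,y1=b; p=P[y0:y1,x0:x1][m[y0:y1,x0:x1]]; t=p[p[:,2]>138]; print(n,len(p),p[:,2].max(),t.min(0),t.max(0),(t.min(0)+t.max(0))/2)
d=np.load('top0.npy'); P=cloud('top',d)
q=P[60:130,260:360].reshape(-1,3); q=q[(q[:,2]>60)&(q[:,2]<400)]; print('box front',q.min(0),np.percentile(q,2,axis=0),q.max(0))
print('pan',onplane('top',320,148.8,40))
E
```

```text
time: 1.1
tool_pos: [442.2, -218.0, 262.9]
tcp_rot: [-180.0, -0.0, 80.3]
ft_force: [1.1, 0.4, -0.2]
finger_gap: 85.3
time: 2.1
tool_pos: [450.3, 153.5, 270.9]
tcp_rot: [-179.9, -0.0, 80.3]
ft_force: [-0.1, 0.3, 1.1]
finger_gap: 85.4
red 212 586.9853751375073 [-16.81911617 213.58128591 138.32861115] [470.95849818 820.64446414 586.98537514] [227.06969101 517.11287502 362.65699315]
blue 291 586.9853751375073 [-16.81911617 311.23270596 138.34397038] [355.71255626 820.64446414 586.98537514] [169.44672004 565.93858505 362.66467276]
box front [646.98174735  50.62235727  60.03366206] [650.75073513  61.9736753   68.16168791] [704.15225697 284.27183308 246.40186712]
pan [562.61108412 130.71152083  40.        ]
```

```bash
python3 -m inch '[0,0.025,0,0,0,0,0,0,0.025,0,0,0,0,0,0.005,0.025,0,0,0,0,0,0,0,0,0,0,0,0,0,0,0,0,0,0,0]'
cat > w.py <<'E'
import sys; from h import *
s=r.sense(); im,d=r.snapshot('wrist'); cv2.imwrite(f'pics/{sys.argv[1]}.png',im[...,::-1]); P=cloud('wrist',d,s)
np.save(f'{sys.argv[1]}.npy',P); print(s['tool_pos'].round(1),s['tcp_rot'].round(2))
H,S,V=cv2.split(cv2.cvtColor(im,cv2.COLOR_RGB2HSV)); z=P[...,2]
for n,m in (('red',((H<8)|(H>172))),('blue',(H>100)&(H<130))):
    k=(m&(S>120)&(z>120+float(sys.argv[2]))&(z<150+float(sys.argv[2]))).astype(np.uint8); N,l,st,ce=cv2.connectedComponentsWithStats(k)
    if N<2: continue
    i=1+st[1:,4].argmax(); p=P[l==i]; zt=np.percentile(p[:,2],70); t=p[abs(p[:,2]-zt)<4]
    c=cv2.minEnclosingCircle(t[:,:2].astype(np.float32)); print(n,len(t),'top z',zt.round(1),'circle',np.round(c[0],1),'r',round(c[1],1),'mean',t.mean(0).round(1),'bbox',st[i])
E
python3 w.py w1 0
```

```text
time: 2.6
tool_pos: [456.8, 224.6, 270.8]
tcp_rot: [-180.0, 0.1, 80.1]
ft_force: [0.4, 0.4, 0.1]
finger_gap: 85.3
[456.8 224.6 270.8] [-1.7995e+02  6.0000e-02  8.0070e+01]
red 1346 top z 143.9 circle [455.7 229.6] r 17.7 mean [455.8 230.2 143.5] bbox [ 234  145   42   46 1499]
blue 1786 top z 143.9 circle [340.3 326.3] r 17.9 mean [341.1 326.4 143.5] bbox [  59   50   59   49 2225]
```

View pics/w1.png

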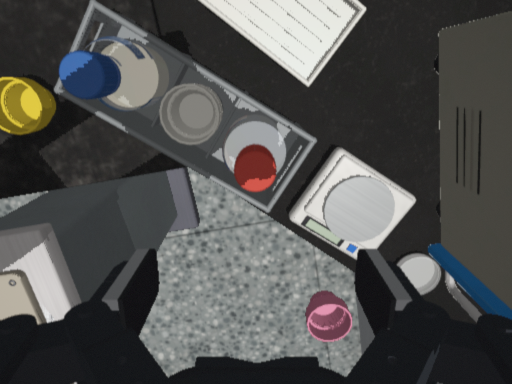

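The wrist view shows the red cap at (255,168), the blue cap at (90,75), the cup at (191,113) and the pan at (360,208). The cap radius comes out at 17.8 mm, as it should. I'll move over the red cap, go down and grip it at grasp height about 131.

```bash
python3 -m inch '[-0.001,0.0045,-0.02,0,0,0,90,0,0,-0.03,0,0,0,90,0,0,-0.03,0,0,0,90,0,0,-0.03,0,0,0,90,0,0,-0.025,0,0,0,90,0,0,-0.02,0,0,0,90,0,0,0,0,0,0,90,0,0,0,0,0,0,90]' 40
python3 - <<'E'
from h import *
P=np.load('w1.npy')
def fit(m,n):
    p=P[m].astype(np.float32); c=cv2.minEnclosingCircle(p[:,:2]); print(n,len(p),np.round(c[0],1),round(c[1],1),p.mean(0).round(1))
im=cv2.imread('pics/w1.png'); H,S,V=cv2.split(cv2.cvtColor(im,cv2.COLOR_BGR2HSV)); v,u=np.mgrid[:384,:512]; Z=P[...,2]
# pan: gray disc, ellipse from contour
m=((abs(Z-40)<4)&(u>315)&(u<405)&(v>160)&(v<250)); 
print('V levels',V[208,360],V[208,330],V[170,345])
k=(m&(V<205)).astype(np.uint8); k=cv2.morphologyEx(k,cv2.MORPH_OPEN,np.ones((5,5)));N,l,st,ce=cv2.connectedComponentsWithStats(k); i=1+st[1:,4].argmax(); fit(l==i,'pan')
fit((Z>62)&(Z<74)&(np.hypot(u-191,v-113)<36),'cup')
E
```

```text
time: 3.45
tool_pos: [455.9, 228.8, 116.6]
tcp_rot: [-180.0, 0.0, 80.0]
ft_force: [0.4, -1.2, 0.9]
finger_gap: 55.2
V levels 192 196 231Traceback (most recent call last):
  File "<stdin>", line 9, in <module>
  File "<stdin>", line 4, in fit
cv2.error: OpenCV(4.12.0) /io/opencv/modules/imgproc/src/shapedescr.cpp:201: error: (-215:Assertion failed) count >= 0 && (depth == CV_32F || depth == CV_32S) in function 'minEnclosingCircle'
```

```bash
python3 -m inch '[0,0,-0.006,0,0,0,90,0,0,0,0,0,0,140,0,0,0,0,0,0,170,0,0,0,0,0,0,170,0,0,0,0,0,0,170,0,0,0,0,0,0,170,0,0,0,0,0,0,170,0,0,0,0,0,0,170]' 50
python3 - <<'E'
from h import *
P=np.load('w1.npy')
def fit(m,n):
    p=np.ascontiguousarray(P[m],np.float32); c=cv2.minEnclosingCircle(np.ascontiguousarray(p[:,:2])); print(n,len(p),np.round(c[0],1),round(c[1],1),p.mean(0).round(1))
im=cv2.imread('pics/w1.png'); H,S,V=cv2.split(cv2.cvtColor(im,cv2.COLOR_BGR2HSV)); v,u=np.mgrid[:384,:512]; Z=P[...,2]
print(np.round(P[208,360]),P[170,345])
m=((u>315)&(u<405)&(v>165)&(v<250)); 
k=(m&(V<210)&(V>160)).astype(np.uint8); k=cv2.morphologyEx(k,cv2.MORPH_OPEN,np.ones((9,9)));N,l,st,ce=cv2.connectedComponentsWithStats(k); i=1+st[1:,4].argmax(); fit(l==i,'pan');print(st[i],ce[i])
fit((Z>60)&(Z<76)&(np.hypot(u-191,v-113)<34),'cup')
E
```

```text
time: 4.25
tool_pos: [456.4, 230.0, 111.2]
tcp_rot: [179.9, -0.0, 80.0]
ft_force: [-0.6, 0.0, 5.1]
finger_gap: 34.3
[564. 136.  40.] [552.76588381 182.95515716  32.53370069]
pan 3727 [527.6 197.7] 119.4 [562.6 134.5  40.7]
[ 325  177   70   65 3727] [359.04185672 209.32438959]
cup 698 [397.4 278.5] 30.0 [394.1 278.1  67.9]
```

The cap is gripped at gap 34, and other points are cup (397.4,278.5) with r 30 and pan about (563,134.5). Next is lifting and moving over the tray.

```bash
python3 -m inch '[0,0,0.01,0,0,0,170,0,0,0.02,0,0,0,170,0,0,0.02,0,0,0,170,0,0,0.02,0,0,0,170,0,0,0.02,0,0,0,170,0,0,0.01,0,0,0,170,0.008,0.011,0,0,0,0,170,0.012,0.018,0,0,0,0,170,0.012,0.018,0,0,0,0,170,0.012,0.018,0,0,0,0,170]'
python3 -m inch '[0.012,0.018,0,0,0,0,170,0.012,0.018,0,0,0,0,170,0.008,0.012,0,0,0,0,170,0.002,0.003,0,0,0,0,170,0,0,0,0,0,0,170,0,0,0,0,0,0,170,0,0,0,0,0,0,170]'
python3 w.py w2 100
python3 - <<'E'
from h import *
im,d=r.snapshot('top'); cv2.imwrite('pics/t2.png',cv2.resize(im[90:270,150:390,::-1],None,fx=3,fy=3))
E
```

```text
time: 5.25
tool_pos: [499.8, 295.2, 209.6]
tcp_rot: [-179.9, 0.0, 80.0]
ft_force: [0.8, -0.3, -2.9]
finger_gap: 34.3
time: 5.95
tool_pos: [533.5, 345.1, 210.3]
tcp_rot: [-180.0, 0.0, 80.0]
ft_force: [0.3, 0.2, -2.6]
finger_gap: 34.5
[533.5 345.1 210.3] [-1.7999e+02  2.0000e-02  8.0010e+01]
red 5761 top z 242.8 circle [533.1 344.7] r 18.4 mean [533.4 346.8 242.5] bbox [ 212  228   91  103 7416]
```

View pics/w2.png

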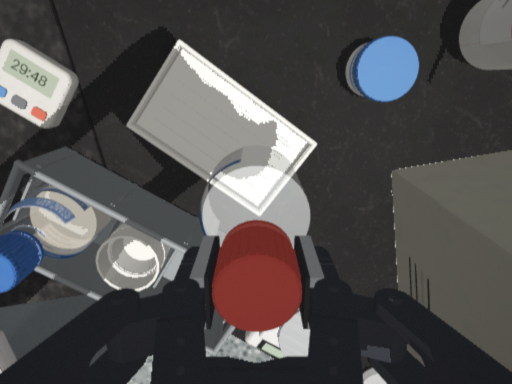

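The wrist view shows the bottle hanging upright in the grip. The tray lip corners are at (180,41), (316,145), (260,213) and (129,123).

```bash
python3 - <<'E'
from h import *
q=np.array([onplane('wrist',u,v,14)[:2] for u,v in ((180,41),(316,145),(260,214),(129,123))]); print(q.round(1),q.mean(0).round(1))
e=[np.linalg.norm(q[i]-q[(i+1)%4]).round(1) for i in range(4)]; print(e)
ax=(q[1]-q[0]+q[2]-q[3]); ax/=np.linalg.norm(ax); c=q.mean(0); print(ax,c+38*ax,c-38*ax)
E
```

```text
[[483.1 465.7]
 [594.5 347.8]
 [526.2 283.8]
 [415.5 401.7]] [504.8 374.8]
[np.float64(162.2), np.float64(93.6), np.float64(161.8), np.float64(93.1)]
[ 0.68562056 -0.7279591 ] [530.88059332 347.09000568] [478.77343095 402.41489727]
```

```bash
python3 -m inch '[-0.0025,0.002,-0.01,0,0,0,170,0,0,-0.02,0,0,0,170,0,0,-0.02,0,0,0,170,0,0,-0.02,0,0,0,170,0,0,-0.015,0,0,0,170,0,0,-0.006,0,0,0,170,0,0,-0.003,0,0,0,170,0,0,-0.0025,0,0,0,170,0,0,0,0,0,0,170,0,0,0,0,0,0,170]'
```

```text
time: 7.05
tool_pos: [531.8, 348.0, 114.8]
tcp_rot: [179.9, -0.1, 80.0]
ft_force: [0.6, -0.9, -2.4]
finger_gap: 34.1
```

```bash
python3 -m inch '[0,0,-0.0015,0,0,0,170,0,0,-0.001,0,0,0,170,0,0,0,0,0,0,170,0,0,0,0,0,0,120,0,0,0,0,0,0,80,0,0,0,0,0,0,60,0,0,0,0,0,0,40,0,0,0,0,0,0,40,0,0,0,0,0,0,40]'
python3 -m inch '[0,0,0.01,0,0,0,40,0,0,0.03,0,0,0,0,0,0,0.04,0,0,0,0,-0.005,0,0.04,0,0,0,0,-0.03,0,0.015,0,0,0,0,-0.04,-0.005,0,0,0,0,0,-0.04,-0.005,0,0,0,0,0,-0.04,-0.005,0,0,0,0,0,-0.03,-0.005,0,0,0,0,0,0,0,0,0,0,0,0]'
python3 w.py w3 0
python3 - <<'E'
from h import *
P=np.load('w3.npy')
E
```

```text
time: 7.95
tool_pos: [531.3, 347.7, 111.4]
tcp_rot: [180.0, -0.0, 80.0]
ft_force: [-0.4, 0.7, -0.2]
finger_gap: 72.1
time: 8.95
tool_pos: [343.5, 327.6, 247.3]
tcp_rot: [180.0, -0.1, 80.2]
ft_force: [0.5, 0.6, -0.8]
finger_gap: 85.5
[343.5 327.6 247.3] [ 1.800e+02 -5.000e-02  8.016e+01]
red 1197 top z 142.5 circle [528.9 346.7] r 17.9 mean [522.8 347.3 142.3] bbox [ 466   91   46   51 1927]
blue 1555 top z 143.9 circle [339.9 326.4] r 17.8 mean [339.9 327.4 143.5] bbox [ 230  159   46   50 1764]
```

View pics/w3.png

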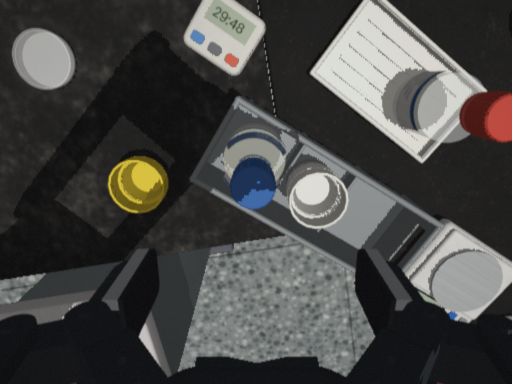

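The red bottle stands in the tray with its cap at (490,117). The blue cap is at (253,183), giving (340,326). I'll move over it, descend and grip.

```bash
python3 -m inch '[-0.0035,-0.0015,-0.02,0,0,0,90,0,0,-0.03,0,0,0,90,0,0,-0.03,0,0,0,90,0,0,-0.025,0,0,0,90,0,0,-0.02,0,0,0,90,0,0,-0.011,0,0,0,90,0,0,0,0,0,0,90,0,0,0,0,0,0,90]'
python3 -m inch '[0,0,0,0,0,0,140,0,0,0,0,0,0,170,0,0,0,0,0,0,170,0,0,0,0,0,0,170,0,0,0,0,0,0,170,0,0,0,0,0,0,170,0,0,0,0,0,0,170]' 50
```

```text
time: 9.8
tool_pos: [343.6, 326.5, 111.2]
tcp_rot: [180.0, -0.0, 80.0]
ft_force: [0.3, 0.9, -0.1]
finger_gap: 55.1
time: 10.5
tool_pos: [343.5, 327.0, 112.0]
tcp_rot: [179.9, -0.1, 80.0]
ft_force: [-2.7, -0.6, 6.6]
finger_gap: 34.4
```

```bash
python3 -m inch '[0,0,0.01,0,0,0,170,0,0,0.02,0,0,0,170,0,0,0.02,0,0,0,170,0,0,0.02,0,0,0,170,0,0,0.02,0,0,0,170,0,0,0.009,0,0,0,170,0.008,0.005,0,0,0,0,170,0.016,0.009,0,0,0,0,170,0.019,0.011,0,0,0,0,170,0.019,0.011,0,0,0,0,170]'
python3 -m inch '[0.019,0.01,0,0,0,0,170,0.019,0.01,0,0,0,0,170,0.018,0.01,0,0,0,0,170,0.012,0.006,0,0,0,0,170,0.0055,0.0035,0,0,0,0,170,0,0,0,0,0,0,170,0,0,0,0,0,0,170,0,0,0,0,0,0,170]'
python3 w.py w4 100
```

```text
time: 11.5
tool_pos: [405.4, 362.4, 207.7]
tcp_rot: [-179.9, 0.1, 80.0]
ft_force: [-0.4, -0.9, -2.8]
finger_gap: 34.5
time: 12.3
tool_pos: [477.7, 401.5, 209.0]
tcp_rot: [-180.0, 0.0, 80.0]
ft_force: [0.3, 0.3, -2.6]
finger_gap: 34.0
[477.7 401.5 209. ] [-1.7998e+02  2.0000e-02  8.0050e+01]
red 12 top z 238.1 circle [508.8 403.8] r 0.7 mean [508.7 403.7 238.1] bbox [331 259   9  21  23]
blue 5645 top z 241.1 circle [477.2 399.9] r 18.0 mean [477.5 401.8 240.7] bbox [ 212  232   90  102 7203]
```

View pics/w4.png

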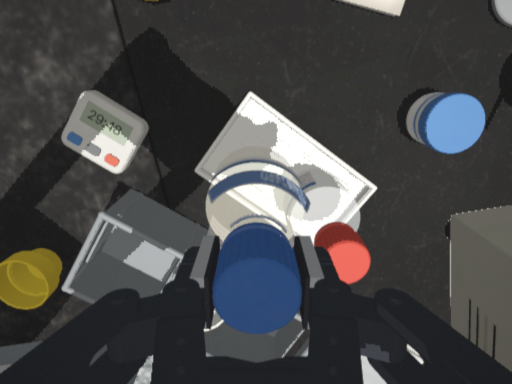

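The blue bottle hangs at (255,200) over the free half of the tray, clear of the red cap at (342,253). Lowering it now.

```bash
python3 -m inch '[0,0.0005,-0.01,0,0,0,170,0,0,-0.02,0,0,0,170,0,0,-0.02,0,0,0,170,0,0,-0.02,0,0,0,170,0,0,-0.015,0,0,0,170,0,0,-0.006,0,0,0,170,0,0,-0.003,0,0,0,170,0,0,-0.0015,0,0,0,170,0,0,0,0,0,0,170,0,0,0,0,0,0,170]'
```

```text
time: 13.35
tool_pos: [478.9, 402.6, 114.9]
tcp_rot: [179.9, -0.1, 80.0]
ft_force: [-0.0, 0.2, -2.3]
finger_gap: 33.8
```

```bash
python3 -m inch '[0,0,-0.0015,0,0,0,170,0,0,-0.001,0,0,0,170,0,0,0,0,0,0,170,0,0,0,0,0,0,120,0,0,0,0,0,0,80,0,0,0,0,0,0,60,0,0,0,0,0,0,40,0,0,0,0,0,0,40,0,0,0,0,0,0,40]'
python3 -m inch '[0,0,0.01,0,0,0,40,0,0,0.03,0,0,0,0,0,0,0.04,0,0,0,0,-0.005,-0.005,0.03,0,0,0,0,-0.02,-0.03,0,0,0,-6,0,-0.02,-0.03,0,0,0,-6,0,-0.02,-0.03,0,0,0,-6,0,-0.0165,-0.029,0,0,0,-6,0,0,0,0,0,0,-6,0,0,0,0,0,0,0,0]'
python3 -m inch '[0,0,0,0,0,0,0,0,0,0,0,0,0,0,0,0,0,0,0,0,0]'
python3 w.py w5 0
python3 - <<'E'
from h import *
P=np.load('w5.npy');Z=P[...,2]
m=(Z>62)&(Z<76)&(np.hypot(P[...,0]-397,P[...,1]-278)<33)
p=np.ascontiguousarray(P[m][:,:2],np.float32); c=cv2.minEnclosingCircle(p); print('cup',len(p),np.round(c[0],1),c[1])
im,d=r.snapshot('top'); cv2.imwrite('pics/t5.png',im[...,::-1]); Q=cloud('top',d)
H,S,V=cv2.split(cv2.cvtColor(im,cv2.COLOR_RGB2HSV))
for n,m in (('red',((H<8)|(H>172))),('blue',(H>100)&(H<130))):
    t=Q[m&(S>120)&(Q[...,2]>130)&(Q[...,2]<155)]; print(n,len(t),t.mean(0) if len(t) else '')
E
```

```text
time: 14.25
tool_pos: [478.3, 402.2, 111.3]
tcp_rot: [180.0, -0.0, 80.0]
ft_force: [0.7, 0.6, 0.0]
finger_gap: 72.0
time: 15.25
tool_pos: [396.8, 277.8, 222.5]
tcp_rot: [180.0, -0.1, 49.9]
ft_force: [0.7, -0.4, 0.6]
finger_gap: 85.1
time: 15.55
tool_pos: [397.0, 278.6, 221.4]
tcp_rot: [-180.0, 0.0, 50.1]
ft_force: [0.3, 0.1, -0.7]
finger_gap: 85.5
[397.  278.6 221.4] [-1.7999e+02  1.0000e-02  5.0150e+01]
red 72 top z 135.4 circle [519.  335.5] r 7.0 mean [518.5 335.  135.3] bbox [332   0  36   9 204]
cup 791 [397.6 278.3] 29.96827507019043
red 0 
blue 114 [486.5720184  388.6079783  142.89101457]
```

View pics/w5.png

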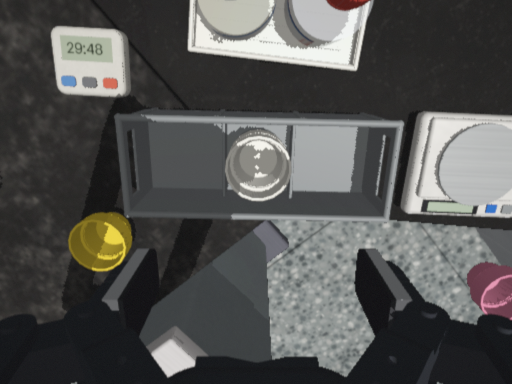

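The compartments are empty, the cup is at (258,165) and the view is aligned with the carrier. The cup measures (397.6,278.3). Only the top collar (z 48–70) may be gripped, so I'll keep the tips at about 51.

```bash
python3 -m inch '[0.0005,0,-0.03,0,0,0,0,0,0,-0.03,0,0,0,0,0,0,-0.03,0,0,0,0,0,0,-0.03,0,0,0,0,0,0,-0.025,0,0,0,0,0,0,-0.02,0,0,0,0,0,0,-0.011,0,0,0,0,0,0,0,0,0,0,0,0,0,0,0,0,0,0]' 20
python3 -m inch '[0,0,0,0,0,0,60,0,0,0,0,0,0,100,0,0,0,0,0,0,110,0,0,0,0,0,0,110,0,0,0,0,0,0,110,0,0,0,0,0,0,110,0,0,0,0,0,0,110]' 20
```

```text
time: 16.55
tool_pos: [397.7, 278.5, 46.0]
tcp_rot: [180.0, -0.0, 50.1]
ft_force: [0.7, 0.1, 0.6]
finger_gap: 85.6
time: 17.25
tool_pos: [398.4, 278.8, 46.9]
tcp_rot: [179.9, -0.1, 50.0]
ft_force: [-1.1, -1.4, 5.5]
finger_gap: 59.8
```

```bash
python3 -m inch '[0,0,0.001,0,0,6,110,0,0,0.002,0,0,-6,110,0,0,0.003,0,0,-6,110,0,0,0.003,0,0,6,110,0,0,0.004,0,0,6,110,0,0,0.005,0,0,-6,110,0,0,0.006,0,0,0,110,0,0,0.01,0,0,0,110,0,0,0,0,0,0,110]'
python3 - <<'E'
from h import *
for n in ('scene',):
    im,d=r.snapshot(n); cv2.imwrite(f'pics/{n}6.png',cv2.resize(im[120:270,190:340,::-1],None,fx=4,fy=4,interpolation=cv2.INTER_CUBIC))
E
python3 w.py w6 0
```

```text
time: 18.15
tool_pos: [398.6, 278.9, 81.4]
tcp_rot: [179.9, -0.2, 50.1]
ft_force: [-0.2, -0.6, -0.3]
finger_gap: 59.7
[398.2 278.7  80.6] [ 1.7995e+02 -1.3000e-01  5.0110e+01]
```

View pics/w6.png

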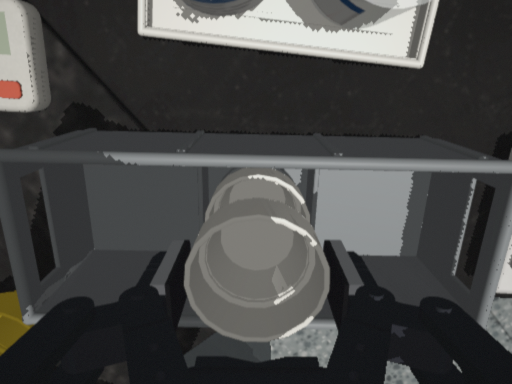

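The top cup is in the grip at (258,265) and a second rim shows behind it at (258,190). I'll lift higher and confirm they've separated.

```bash
python3 -m inch '[0,0,0.01,0,0,0,110,0,0,0.02,0,0,0,110,0,0,0.02,0,0,0,110,0,0,0.02,0,0,0,110,0,0,0.01,0,0,0,110,0,0,0,0,0,0,110,0,0,0,0,0,0,110]'
python3 w.py w7 0
python3 - <<'E'
from h import *
im,d=r.snapshot('scene'); cv2.imwrite('pics/s7.png',cv2.resize(im[100:270,180:350,::-1],None,fx=3,fy=3)); P=cloud('scene',d)
P=np.load('w7.npy');Z=P[...,2]; m=(np.hypot(P[...,0]-397.5,P[...,1]-278.4)<33)
print(np.histogram(Z[m],bins=np.arange(0,180,10)))
m&=(Z>40)&(Z<54); p=np.ascontiguousarray(P[m][:,:2],np.float32); print(len(p),cv2.minEnclosingCircle(p))
E
```

```text
time: 18.95
tool_pos: [397.0, 278.1, 158.7]
tcp_rot: [-180.0, 0.0, 50.0]
ft_force: [-0.1, -0.1, -1.2]
finger_gap: 59.7
[397.  278.1 158.7] [-1.7999e+02  3.0000e-02  5.0040e+01]
(array([2032,  519,  817,  282,  706,    2,    0,    0,    0,    0,    0,
          0,    0,  442, 3814, 2098, 3962]), array([  0,  10,  20,  30,  40,  50,  60,  70,  80,  90, 100, 110, 120,
       130, 140, 150, 160, 170]))
708 ((397.5670166015625, 278.4479675292969), 29.83099937438965)
```

View pics/s7.png

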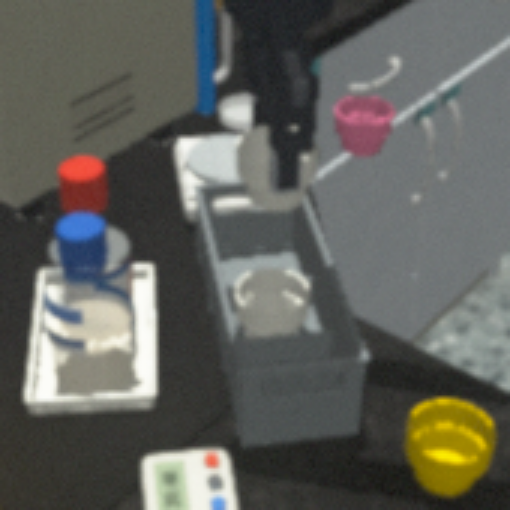

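The lower cup stayed put (rim at z 48, unmoved) and both bottles stand in the tray. Next is carrying the cup towards the balance, stopping beside it to measure the pan from near.

```bash
python3 -m inch '[0.007,-0.01,0,0,0,0,110,0.015,-0.02,0,0,0,0,110,0.016,-0.022,0,0,0,0,110,0.016,-0.022,0,0,0,0,110,0.016,-0.022,0,0,0,0,110,0.016,-0.022,0,0,0,0,110,0.016,-0.022,0,0,0,0,110,0.016,-0.022,0,0,0,0,110,0.012,-0.015,0,0,0,0,110,0.004,-0.005,0,0,0,0,110]'
python3 -m inch '[0,0,0,0,0,0,110,0,0,0,0,0,0,110,0,0,0,0,0,0,110]'
python3 w.py w8 0
python3 - <<'E'
from h import *
P=np.load('w8.npy');Z=P[...,2]
m=(np.hypot(P[...,0]-563,P[...,1]-134)<70)
print(np.histogram(Z[m],bins=np.arange(20,60,2)))
E
```

```text
time: 20.05
tool_pos: [531.9, 93.8, 158.5]
tcp_rot: [-180.0, 0.1, 49.9]
ft_force: [-0.3, 0.0, -0.5]
finger_gap: 59.5
time: 20.35
tool_pos: [530.7, 96.9, 159.1]
tcp_rot: [-180.0, 0.0, 50.1]
ft_force: [0.4, 0.4, -0.7]
finger_gap: 60.1
[530.7  96.9 159.1] [-1.7997e+02  1.0000e-02  5.0090e+01]
blue 381 top z 139.7 circle [655.7  58.1] r 8.6 mean [652.1  61.9 139.6] bbox [ 470  115   42   43 1304]
(array([ 234,  526, 1731, 1554,  221,  975, 3877,  204,   50, 5730, 3764,
          9,    0,    0,    0,    0,    0,    0,    0]), array([20, 22, 24, 26, 28, 30, 32, 34, 36, 38, 40, 42, 44, 46, 48, 50, 52,
       54, 56, 58]))
```

View pics/w8.png

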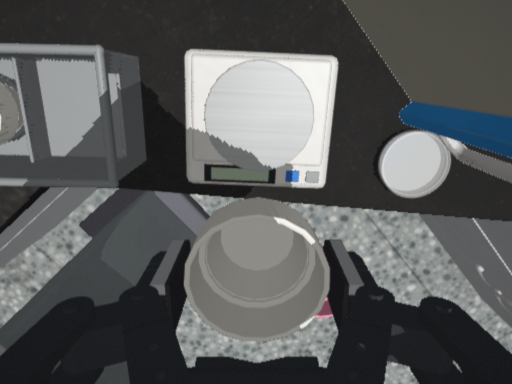

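The pan is at (259,116) and stands clear of its 33 mm body in depth.

```bash
python3 - <<'E'
from h import *
P=np.load('w8.npy');Z=P[...,2]
m=(np.hypot(P[...,0]-563,P[...,1]-134)<60)&(Z>37)&(Z<43); m=cv2.morphologyEx(m.astype(np.uint8),cv2.MORPH_OPEN,np.ones((5,5)))>0
p=np.ascontiguousarray(P[m][:,:2],np.float32); print(len(p),cv2.minEnclosingCircle(p),p.mean(0),p.min(0),p.max(0))
m=(Z>185-25)&(np.hypot(P[...,0]-531,P[...,1]-97)<34); q=P[m]; print('held cup rim', np.percentile(q[:,2],[50,90,98]))
t=q[q[:,2]>np.percentile(q[:,2],90)-4]; print(cv2.minEnclosingCircle(np.ascontiguousarray(t[:,:2],np.float32)),len(t))
E
```

```text
9487 ((562.9493408203125, 133.6547393798828), 41.94601821899414) [564.01294 135.07527] [521.13855   92.250145] [604.419   175.56425]
held cup rim [193.46286592 241.42897627 245.43550474]
((541.6435546875, 109.55603790283203), 29.711503982543945) 5443
```

```bash
python3 -m inch '[0.006,0.0068,0,0,0,0,110,0.01,0.01,0,0,0,0,110,0.01,0.012,0,0,0,0,110,0.0063,0.008,0,0,0,0,110,0,0,-0.015,0,0,0,110,0,0,-0.02,0,0,0,110,0,0,-0.02,0,0,0,110,0,0,-0.02,0,0,0,110,0,0,-0.012,0,0,0,110,0,0,-0.005,0,0,0,110]'
python3 -m inch '[0,0,-0.002,0,0,0,110,0,0,0,0,0,0,110,0,0,0,0,0,0,110]'
```

```text
time: 21.4
tool_pos: [561.9, 132.7, 64.9]
tcp_rot: [-179.9, 0.2, 50.0]
ft_force: [0.0, 0.1, 0.8]
finger_gap: 59.8
time: 21.7
tool_pos: [564.4, 133.1, 66.4]
tcp_rot: [179.9, -0.1, 50.0]
ft_force: [-0.1, 0.2, -0.9]
finger_gap: 59.5
```

```bash
python3 -m inch '[-0.0005,0.0005,-0.003,0,0,0,110,0,0,-0.001,0,0,0,110,0,0,0,0,0,0,110,0,0,0,0,0,0,110]'
python3 -m inch '[0,0,-0.001,0,0,0,110,0,0,-0.0005,0,0,0,110,0,0,0,0,0,0,110,0,0,0,0,0,0,110]'
```

```text
time: 22.1
tool_pos: [563.1, 133.5, 61.3]
tcp_rot: [180.0, -0.0, 50.0]
ft_force: [-0.5, -0.0, -0.8]
finger_gap: 59.6
time: 22.5
tool_pos: [563.6, 133.6, 61.0]
tcp_rot: [180.0, -0.0, 50.0]
ft_force: [-3.4, -1.1, 8.6]
finger_gap: 59.7
```

Contact at 8.6 N; opening and rising, then a check.

```bash
python3 -m inch '[0,0,0.0005,0,0,0,90,0,0,0,0,0,0,70,0,0,0,0,0,0,40,0,0,0,0,0,0,10,0,0,0,0,0,0,0,0,0,0,0,0,0,0,0,0,0,0,0,0,0]'
python3 -m inch '[0,0,0.01,0,0,0,0,0,0,0.02,0,0,0,0,0,0,0.03,0,0,0,0,0,0,0.03,0,0,0,0,0,0,0.03,0,0,0,0,0,0,0.03,0,0,0,0,0,0,0.03,0,0,0,0,0,0,0,0,0,0,0,0,0,0,0,0,0,0]'
python3 w.py w9 0
python3 - <<'E'
from h import *
P=np.load('w9.npy');Z=P[...,2]
m=(np.hypot(P[...,0]-563,P[...,1]-134)<45)&(Z>76)&(Z<92); p=np.ascontiguousarray(P[m][:,:2],np.float32); print(len(p),cv2.minEnclosingCircle(p),np.median(Z[m]),np.percentile(Z[m],95))
E
```

```text
time: 23.2
tool_pos: [563.1, 133.5, 60.2]
tcp_rot: [-180.0, 0.0, 50.0]
ft_force: [-0.0, 0.0, -0.3]
finger_gap: 85.3
time: 24.1
tool_pos: [563.7, 133.6, 242.0]
tcp_rot: [179.9, -0.1, 50.0]
ft_force: [-0.5, -0.7, -0.5]
finger_gap: 85.1
[563.7 133.6 242. ] [ 1.7989e+02 -1.2000e-01  5.0030e+01]
red 71 top z 133.7 circle [522.7 333.2] r 7.6 mean [523.1 331.6 133.8] bbox [  0   0  41   8 222]
blue 110 top z 142.1 circle [654.8  60.2] r 7.7 mean [653.9  63.5 142.4] bbox [395 168  28  29 382]
763 ((562.5657348632812, 133.27032470703125), 29.981159210205078) 83.28475987850561 84.80824723044998
```

View pics/w9.png

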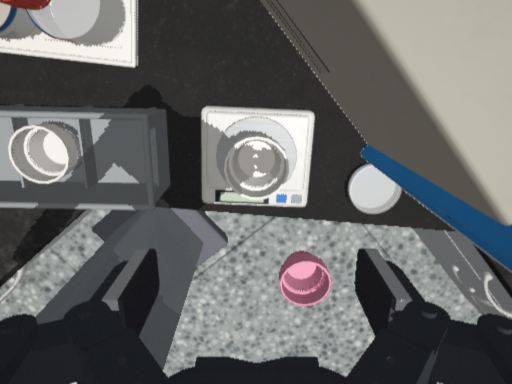

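The cup stands on the pan at (255,163), which is (562.6,133.3) with its rim at 84 mm, 0.5 mm off centre. On to the red bottle, back at yaw 80.

```bash
python3 -m inch '[-0.004,0.02,0,0,0,4,0,-0.005,0.03,0,0,0,5,0,-0.005,0.035,0,0,0,5,0,-0.005,0.035,0,0,0,5,0,-0.005,0.035,0,0,0,5,0,-0.005,0.035,0,0,0,5,0,-0.004,0.02,0,0,0,1,0,0,0.004,0,0,0,0,0,0,0,0,0,0,0,0,0,0,0,0,0,0,0]'
python3 -m inch '[0,0,0,0,0,0,0,0,0,0,0,0,0,0]'
python3 w.py w10 0
```

```text
time: 25.15
tool_pos: [530.0, 346.5, 239.4]
tcp_rot: [-179.9, 0.1, 80.0]
ft_force: [-0.4, -0.5, -0.2]
finger_gap: 85.6
time: 25.35
tool_pos: [530.5, 346.5, 240.3]
tcp_rot: [180.0, 0.0, 80.0]
ft_force: [0.6, 0.3, 0.1]
finger_gap: 85.5
[530.5 346.5 240.3] [1.800e+02 1.000e-02 7.995e+01]
red 1643 top z 142.9 circle [530.5 347.3] r 17.9 mean [530.8 347.9 142.5] bbox [ 234  157   47   52 1858]
blue 1902 top z 142.9 circle [475.4 401.4] r 17.8 mean [476.  401.6 142.5] bbox [ 142  102   55   51 2120]
```

```bash
python3 -m inch '[0,0.0005,-0.02,0,0,0,90,0,0,-0.03,0,0,0,90,0,0,-0.03,0,0,0,90,0,0,-0.02,0,0,0,90,0,0,-0.018,0,0,0,90,0,0,-0.01,0,0,0,90,0,0,0,0,0,0,90,0,0,0,0,0,0,90]'
python3 -m inch '[0,0,0,0,0,0,140,0,0,0,0,0,0,170,0,0,0,0,0,0,170,0,0,0,0,0,0,170,0,0,0,0,0,0,170,0,0,0,0,0,0,170,0,0,0,0,0,0,170]' 50
python3 -m inch '[0,0,0.01,0,0,0,170,0,0,0.02,0,0,0,170,0,0,0.02,0,0,0,170,0,0,0.02,0,0,0,170,0,0,0.02,0,0,0,170,0,0,0.009,0,0,0,170,0,0,0,0,0,0,170]'
```

```text
time: 26.2
tool_pos: [530.5, 348.1, 113.2]
tcp_rot: [180.0, -0.0, 80.0]
ft_force: [0.5, 0.0, 0.4]
finger_gap: 55.1
time: 26.9
tool_pos: [531.1, 348.5, 114.2]
tcp_rot: [179.9, -0.1, 80.0]
ft_force: [0.5, -0.8, 6.2]
finger_gap: 34.2
time: 27.6
tool_pos: [530.8, 348.5, 213.2]
tcp_rot: [179.9, -0.1, 80.0]
ft_force: [1.1, 0.2, -3.6]
finger_gap: 34.0
```

```bash
python3 -m inch '[-0.007,-0.011,0,0,0,0,170,-0.012,-0.019,0,0,0,0,170,-0.012,-0.019,0,0,0,0,170,-0.012,-0.019,0,0,0,0,170,-0.012,-0.019,0,0,0,0,170,-0.012,-0.019,0,0,0,0,170,-0.006,-0.01,0,0,0,0,170,-0.002,-0.003,0,0,0,0,170,0,0,0,0,0,0,170,0,0,0,0,0,0,170]'
python3 -m inch '[0,0,0,0,0,0,170,0,0,0,0,0,0,170]'
python3 w.py w11 100
```

```text
time: 28.6
tool_pos: [455.4, 229.5, 211.2]
tcp_rot: [-180.0, -0.0, 80.0]
ft_force: [0.3, 0.1, -3.3]
finger_gap: 34.0
time: 28.8
tool_pos: [455.3, 229.4, 211.2]
tcp_rot: [-180.0, -0.0, 80.1]
ft_force: [-0.5, 0.2, -2.2]
finger_gap: 33.9
[455.3 229.4 211.2] [-179.99   -0.     80.06]
red 5415 top z 239.8 circle [454.7 228.5] r 17.9 mean [455.  230.  239.5] bbox [ 213  230   88   97 6777]
```

View pics/w11.png

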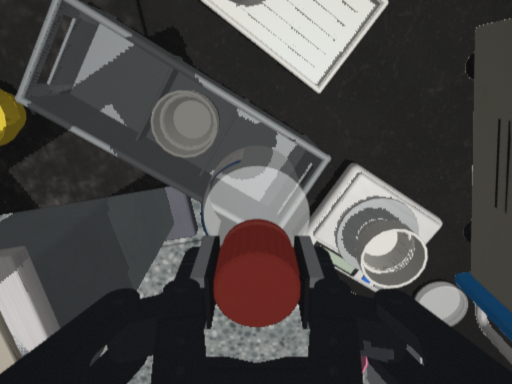

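The bottle hangs over its compartment, with its base at about (255,195), and the cup stands on the pan. Lowering.

```bash
python3 -m inch '[0.0005,0,-0.01,0,0,0,170,0,0,-0.02,0,0,0,170,0,0,-0.02,0,0,0,170,0,0,-0.02,0,0,0,170,0,0,-0.014,0,0,0,170,0,0,-0.006,0,0,0,170,0,0,-0.003,0,0,0,170,0,0,0,0,0,0,170,0,0,0,0,0,0,170,0,0,0,0,0,0,170]'
python3 -m inch '[0,0,-0.0015,0,0,0,170,0,0,0,0,0,0,170,0,0,0,0,0,0,170]'
```

```text
time: 29.85
tool_pos: [456.3, 229.3, 119.3]
tcp_rot: [179.9, -0.0, 80.0]
ft_force: [0.5, 0.5, -2.6]
finger_gap: 34.0
time: 30.15
tool_pos: [455.6, 229.0, 116.9]
tcp_rot: [180.0, -0.0, 80.0]
ft_force: [0.3, -0.0, -2.8]
finger_gap: 34.5
```

```bash
python3 -m inch '[0,0,-0.0015,0,0,0,170,0,0,-0.001,0,0,0,170,0,0,0,0,0,0,170,0,0,0,0,0,0,170]'
```

```text
time: 30.55
tool_pos: [456.1, 229.2, 115.2]
tcp_rot: [179.9, -0.0, 80.0]
ft_force: [-2.2, -0.1, 5.8]
finger_gap: 34.2
```

```bash
python3 -m inch '[0,0,0,0,0,0,120,0,0,0,0,0,0,80,0,0,0,0,0,0,60,0,0,0,0,0,0,40,0,0,0,0,0,0,40,0,0,0,0,0,0,40]'
python3 -m inch '[0,0,0.01,0,0,0,40,0,0,0.03,0,0,0,0,0,0,0.04,0,0,0,0,0,0,0.04,0,0,0,0,0.005,0.035,0.01,0,0,0,0,0.005,0.045,0,0,0,0,0,0.005,0.045,0,0,0,0,0,0.005,0.035,0,0,0,0,0,0.001,0.012,0,0,0,0,0,0,0,0,0,0,0,0]'
python3 -m inch '[0,0,0,0,0,0,0,0,0,0,0,0,0,0,0,0,0,0,0,0,0]'
python3 w.py w12 0
```

```text
time: 31.15
tool_pos: [455.6, 229.0, 114.2]
tcp_rot: [-180.0, 0.0, 80.0]
ft_force: [0.7, 0.2, -0.2]
finger_gap: 72.0
time: 32.15
tool_pos: [476.2, 402.2, 244.4]
tcp_rot: [-180.0, 0.0, 80.2]
ft_force: [0.1, -0.4, -1.2]
finger_gap: 85.5
time: 32.45
tool_pos: [476.9, 399.8, 244.7]
tcp_rot: [180.0, -0.0, 80.0]
ft_force: [0.5, 0.2, -0.6]
finger_gap: 85.2
[476.9 399.8 244.7] [ 1.7998e+02 -1.0000e-02  7.9950e+01]
red 328 top z 140.0 circle [455.5 234.5] r 16.4 mean [456.4 241.5 140.8] bbox [248 334  37  28 797]
blue 1573 top z 142.9 circle [475.2 401.4] r 17.9 mean [475.2 402.4 142.5] bbox [ 231  155   47   51 1773]
```

```bash
python3 -m inch '[-0.0015,0.0015,-0.02,0,0,0,90,0,0,-0.03,0,0,0,90,0,0,-0.03,0,0,0,90,0,0,-0.02,0,0,0,90,0,0,-0.018,0,0,0,90,0,0,-0.012,0,0,0,90,0,0,0,0,0,0,90,0,0,0,0,0,0,90]'
python3 -m inch '[0,0,0,0,0,0,140,0,0,0,0,0,0,170,0,0,0,0,0,0,170,0,0,0,0,0,0,170,0,0,0,0,0,0,170,0,0,0,0,0,0,170,0,0,0,0,0,0,170]' 50
python3 -m inch '[0,0,0.01,0,0,0,170,0,0,0.02,0,0,0,170,0,0,0.02,0,0,0,170,0,0,0.02,0,0,0,170,0,0,0.02,0,0,0,170,0,0,0.009,0,0,0,170,0,0,0,0,0,0,170]'
```

```text
time: 33.3
tool_pos: [475.5, 402.4, 115.0]
tcp_rot: [180.0, -0.0, 80.0]
ft_force: [0.3, 0.8, 0.5]
finger_gap: 55.4
time: 34.0
tool_pos: [476.2, 403.3, 116.2]
tcp_rot: [179.9, -0.1, 80.0]
ft_force: [0.2, 0.8, 6.7]
finger_gap: 34.0
time: 34.7
tool_pos: [475.7, 403.0, 215.0]
tcp_rot: [179.9, -0.1, 80.0]
ft_force: [-0.1, 0.0, -3.1]
finger_gap: 34.0
```

```bash
python3 -m inch '[-0.008,-0.005,0,0,0,0,170,-0.016,-0.009,0,0,0,0,170,-0.019,-0.011,0,0,0,0,170,-0.019,-0.011,0,0,0,0,170,-0.019,-0.01,0,0,0,0,170,-0.019,-0.01,0,0,0,0,170,-0.018,-0.01,0,0,0,0,170,-0.012,-0.006,0,0,0,0,170,-0.0055,-0.004,0,0,0,0,170,0,0,0,0,0,0,170]'
python3 -m inch '[0,0,0,0,0,0,170,0,0,0,0,0,0,170,0,0,0,0,0,0,170]'
python3 w.py w13 100
```

```text
time: 35.7
tool_pos: [338.5, 325.8, 212.3]
tcp_rot: [-179.9, 0.1, 80.1]
ft_force: [0.4, 0.7, -2.7]
finger_gap: 33.8
time: 36.0
tool_pos: [340.0, 326.6, 213.2]
tcp_rot: [-180.0, 0.0, 80.0]
ft_force: [-0.2, 0.5, -2.5]
finger_gap: 33.8
[340.  326.6 213.2] [-1.7999e+02  1.0000e-02  8.0020e+01]
blue 5245 top z 239.8 circle [339.3 325.3] r 17.9 mean [339.6 327.  239.5] bbox [ 214  227   86   97 6538]
```

View pics/w13.png

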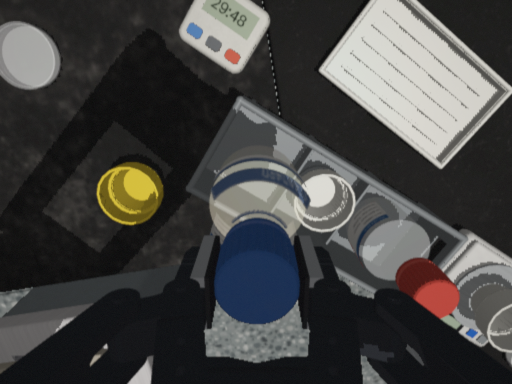

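The red bottle is back in its compartment, with its cap at (428,288). The blue one hangs above its own compartment at (255,190). Lowering it.

```bash
python3 -m inch '[0,0,-0.01,0,0,0,170,0,0,-0.02,0,0,0,170,0,0,-0.02,0,0,0,170,0,0,-0.02,0,0,0,170,0,0,-0.014,0,0,0,170,0,0,-0.006,0,0,0,170,0,0,-0.003,0,0,0,170,0,0,-0.0015,0,0,0,170,0,0,0,0,0,0,170,0,0,0,0,0,0,170]'
python3 -m inch '[0,0,-0.0015,0,0,0,170,0,0,-0.001,0,0,0,170,0,0,0,0,0,0,170,0,0,0,0,0,0,170]'
```

```text
time: 37.05
tool_pos: [340.1, 326.9, 119.7]
tcp_rot: [179.9, -0.1, 80.0]
ft_force: [-0.2, -0.1, -2.6]
finger_gap: 34.1
time: 37.45
tool_pos: [340.1, 326.9, 117.2]
tcp_rot: [179.9, -0.1, 80.0]
ft_force: [-0.6, -0.4, 6.0]
finger_gap: 34.0
```

```bash
python3 -m inch '[0,0,0,0,0,0,120,0,0,0,0,0,0,80,0,0,0,0,0,0,60,0,0,0,0,0,0,40,0,0,0,0,0,0,40,0,0,0,0,0,0,40]'
python3 -m inch '[0,0,0.01,0,0,0,40,0,0,0.03,0,0,0,0,0,0,0.04,0,0,0,0,0,0,0.04,0,0,0,0,0.02,-0.02,0.03,0,0,0,0,0.03,-0.03,0.02,0,0,0,0,0.03,-0.03,0.01,0,0,0,0,0.02,-0.02,0,0,0,0,0,0,0,0,0,0,0,0,0,0,0,0,0,0,0]'
python3 -m inch '[0,0,0,0,0,0,0,0,0,0,0,0,0,0]'
python3 w.py w14 0
python3 - <<'E'
from h import *
P=np.load('w14.npy');Z=P[...,2]
m=(np.hypot(P[...,0]-563,P[...,1]-134)<45)&(Z>76)&(Z<92); p=np.ascontiguousarray(P[m][:,:2],np.float32); print(len(p),cv2.minEnclosingCircle(p),np.percentile(Z[m],95))
E
```

```text
time: 38.05
tool_pos: [339.6, 326.5, 116.2]
tcp_rot: [-180.0, 0.0, 80.0]
ft_force: [-0.0, 0.0, -0.8]
finger_gap: 71.8
time: 39.05
tool_pos: [439.7, 226.2, 296.7]
tcp_rot: [-180.0, -0.0, 79.9]
ft_force: [-0.2, 0.2, -0.2]
finger_gap: 85.6
time: 39.25
tool_pos: [438.8, 227.3, 296.3]
tcp_rot: [-180.0, -0.0, 80.1]
ft_force: [0.2, -0.8, 1.0]
finger_gap: 85.5
[438.8 227.3 296.3] [-179.98   -0.     80.12]
red 1142 top z 143.8 circle [455.5 227.6] r 17.7 mean [455.7 228.3 143.5] bbox [ 257  142   38   42 1266]
blue 1452 top z 143.8 circle [339.5 325. ] r 17.7 mean [340.3 325.  143.5] bbox [  98   54   51   44 1727]
656 ((562.427978515625, 133.63812255859375), 30.32813262939453) 84.66271640223223
```

View pics/w14.png

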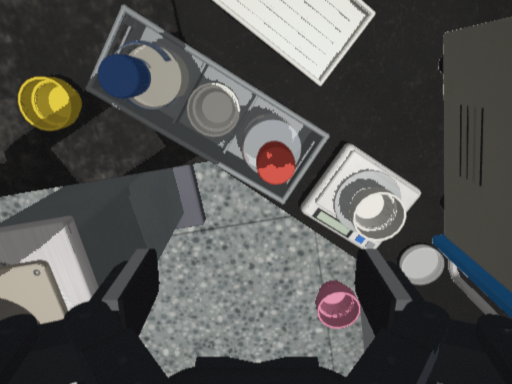

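Both bottles stand in their own compartments: red at (275,163) and blue at (125,77), each within 2 mm of its start and at the original top height of 144. The cup is centred on the pan at (380,212), and the robot is clear. Handing in.

```bash
python3 -c "
from bench import r
print(r.hand_in())"
```

```text
the job is handed in; nothing more can be done
None
```

The job is done and handed in, at about 39 s on the robot's clock. I moved both bottles into the tray, twisted the top cup off its stack and stood it on the balance. Both bottles then went back into their own compartments.

**Last wrist-camera check:**

| Item | Measured | Compared with |
|---|---|---|
| Cup | (562.4, 133.6), rim at z 84.7 mm | pan centre (563, 133.7), under 1 mm off; rim expected at 84 mm |
| Red cap | (455.5, 227.6), top at z 143.8 mm | start (455.7, 229.6), about 2 mm off; top expected at 144 mm |
| Blue cap | (339.5, 325.0), top at z 143.8 mm | start (340.3, 326.3), about 1.5 mm off; top expected at 144 mm |

- **Lower cup:** it stayed in the carrier. After the lift its rim was at 48 mm and it had not shifted.
- **Timer and tub:** I never went near them, but I did not measure them again at the end. I only saw the timer in passing, in its place.
- **Disagreements:** in the tray the bottle tops read about 2 mm low (142.9 mm against 144.9 mm expected), which is within the camera calibration. The first gripping of the blue bottle was about 3 mm off centre and may have nudged it inside its compartment. No check failed.

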